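# Load the sample tray and hold it level over the mat

### The job

Of the two orange screw caps, take the one that already lies rim-down (closed top up) and set it, still rim-down, fully into the empty round pocket of the blue sample tray on the bench, and let go of it. Then lift the tray by its yellow handle, carry it level so that the loose steel ball never leaves its shallow pocket, and finish while still holding it, level and still, centred about 10 cm above the round green mat: do not set it down or let go. Leave the other cap and everything else on the bench where it is.

Things in the scene. Friction and masses are not known exactly. Their poses are not given: they have to be found in the camera images.
- tray: Blue sample tray, a flat plate 220 (its x) x 100 (its y) x 10 mm with two round blind pockets 46 mm across and 5 mm deep, 75 mm from the middle: at +x the ball's, at -x the cap's (empty at the start). A carrying handle stands in the middle. About 0.28 kg empty, loose, flat on the bench. Origin: centre of the underside; z up.
- tray_handle (a point): Centre of the tray's yellow handle crossbar, 67.5 mm above the tray's underside, over its middle. The bar is 12 mm thick (along tray x: grip it across this), 80 mm long (along tray y) and 25 mm high (55 to 80 mm above the underside), on two thin posts at its ends.
- ball_pocket (a point): Centre of the floor of the ball's pocket, 5 mm above the tray's underside.
- cap_pocket (a point): Centre of the floor of the cap's pocket, 5 mm above the tray's underside, 5 mm below the tray's top face.
- ball_center (a point): Centre of the loose steel ball, 25 mm across, 65 g, free to roll in its 46 mm wide, 5 mm deep pocket; tipping the tray far or jolting it lets the ball out.
- cap_down: The orange ribbed plastic screw cap that lies rim-down: 40 mm across, 30 mm high, closed flat top up, open end down, 40 g. Origin: centre of the open end's rim plane (its underside as it lies); z up through the closed top.
- cap_up: The other orange screw cap, same size, lying with its open end up (looks like a small cup from above). Stays where it is. Origin: centre of its underside.
- mat: Round green mat, 150 mm across, 3 mm thick, fixed to the bench. Origin: centre of its underside, on the bench surface.
- beaker: Amber glass beaker, 70 mm across, 90 mm high; bystander. Origin: centre of its underside.
- pencil_case: Blue pencil case 190 (x) x 60 x 52 mm; bystander. Origin: centre of its underside.
- pen: White and black pen, 140 mm (x) x 10 x 12 mm; bystander. Origin: centre of its underside.
- soap: White pump bottle with black pump, 66 mm across, 186 mm high; bystander. Origin: centre of its underside.
- jar: Small amber jar, 44 mm across, 50 mm high; bystander. Origin: centre of its underside.
Not all that is in view belongs to the job. Of the things that look like the tray, the larger one is meant.

How it is judged (in metres and radians):
On the way, in this order (a step that is already met when the one before it is completed fails the run):
1. the rim-down cap sits fully in the empty pocket, rim down and let go, with the tray on the bench and the ball in its pocket (horizontal distance between cap_down and cap_pocket below 0.008 m and z of cap_down in the frame of tray between 0.002 and 0.0075 m and angle between the z axis of cap_down and the z axis of tray, either way round below 0.12 rad and angle between cap_down's own z axis and vertical below 0.5 rad and horizontal distance between ball_center and ball_pocket below 0.022 m and height (world z) of tray below 0.006 m and contact force between cap_down and the fingers below 0.1 N), for 0.2 s.
2. the tray is lifted clear of the bench with cap and ball in their pockets (horizontal distance between cap_down and cap_pocket below 0.008 m and z of cap_down in the frame of tray between 0.002 and 0.0075 m and angle between the z axis of cap_down and the z axis of tray, either way round below 0.12 rad and angle between cap_down's own z axis and vertical below 0.5 rad and horizontal distance between ball_center and ball_pocket below 0.022 m and height (world z) of tray above 0.03 m and contact force between tray and the fingers above 1 N), for 0.2 s.
At the end, for the whole second after the job is handed in: Gripper still holding the tray: middle within 35 mm of above the mat's centre, underside 60-150 mm above the bench, level within 0.12 rad, under 0.03 m/s; ball in its pocket (within 22 mm of its centre); cap rim-down in the other (within 8 mm, rim within 2.5 mm of its floor, square within 0.12 rad) (horizontal distance between cap_down and cap_pocket below 0.008 m and z of cap_down in the frame of tray between 0.002 and 0.0075 m and angle between the z axis of cap_down and the z axis of tray, either way round below 0.12 rad and angle between cap_down's own z axis and vertical below 0.5 rad and horizontal distance between ball_center and ball_pocket below 0.022 m and height (world z) of tray between 0.06 and 0.15 m and horizontal distance between tray and mat below 0.035 m and angle between tray's own z axis and vertical below 0.12 rad and linear speed of tray below 0.03 m/s and contact force between tray and the fingers above 1 N); the arm keeps its last pose, push and grip.
It fails at once if the ball leaves its pocket (horizontal distance between ball_center and ball_pocket above 0.026 m or z of ball_center in the frame of tray above 0.04 m).
It fails at once if the tray tips more than 0.4 rad from level (angle between tray's own z axis and vertical above 0.4 rad).
It fails at once if the other cap or a bystander is moved more than 30 mm (distance of any of cap_up, beaker, pencil_case, pen, soap, jar from where it was at the start of the episode above 0.03 m).
It also fails if it takes over 59 s, if anything falls off the work surface, if the arm or the gripper's body presses on something with over 40 N, if the wrist force passes 120 N, or if a joint passes its speed limit or range.

### The arm

A 6-joint arm with a two-finger parallel gripper is mounted at the origin on the work surface. World frame = base frame: x ahead of the robot, y to its left, z up, the work surface at z = 0. Lengths are in m, angles in degrees, forces in N, time in s.
With the tool pointing down it reaches from about 0.4 to 0.825 m from the base axis. Payload 7 kg.
Tool frame: the origin (TCP) lies midway between the tips of the shut fingers; the grasp point (between the pads) lies 19 mm behind it (grasp_offset is the distance from the TCP to the grasp point, in m); x points along the fingers, y is the direction in which the jaws open and shut, and the axes are right-handed (so a half turn about x gives the same grasp; the last joint's range is limited). The gripper opens to 85 mm and grips with 20 to 120 N. Pads are 22 mm wide; open, the fingers measure 114 mm over their backs; the gripper's body (76 mm by 85 mm) begins 54 mm behind the grasp point. The pads swing forward as they close: fully open they stand 13 mm farther back than shut.
Start: joints at [81.48, 20.546, 0.682, 0, -70.136, -16.507], TCP at [0.286, 0.612, 0.231] pointing down, gripper open.
Joint ranges: [-176.03, 176.03], [-82.01, 121.73], [-58.28, 71.71], [-173.87, 95.51], [-174.79, -0.11], [-173.66, 173.66]. Speed limits (degrees/s): [136.94, 136.94, 172.46, 180, 180, 180].

### API

Orientations are given as [roll, pitch, yaw] about the fixed x, y, z axes, in that order (R = Rz(yaw) Ry(pitch) Rx(roll)).
In Python, from plant import get_obs, camera, close_job, grasp_offset gives the robot as it stands. The module is installed in compiled form; this text tells all that it offers.
- The arm moves only by the tool servo_tool, never from a script. Its argument "moves" is text: rows parted by semicolons, each of 7 numbers parted by spaces: the finger opening in m, from 0 to 0.0854, then the shift along the tool's x, y, z in m, then the turn, a rotation vector about the tool's x, y, z in rad. A call has 1 to 5 rows; each row shifts and turns the commanded pose from where the row before left it, along the tool's axes as they then stand; what a row does not reach is not made up. A row lasts 1/10 s, in which the tool goes at most 50 mm and 8.59 degrees, less where a joint would pass 70% of its speed; a pose out of reach is approached as far as the arm can. A call is refused whole if a number of a shift passes 0.05 or a number of a turn 0.15, either way. A call with a gripper value outside its range is refused whole. The fingers move at their own pace and stop on an object; the grip force is fixed at half the most. Time passes only in rows, so rows that do not move let the fingers close. It gives the time, the measured TCP pose, the force and the opening at its end, in the units of the state.
- get_obs(): the state, without advancing time (a new reading comes with each control period).
- camera(name): name is "scene" or "top" or "wrist"; returns a dict with "pixels" (420x560x3 uint8, blue, green, red), "mtx" (3x3 intrinsics, pixels), "dist" ([k1, k2, p1, p2, k3] as OpenCV has them; the pictures are not rectified), "rvec" (rotation vector, rad) and "tvec" (3), from world to camera coordinates, as OpenCV has them; the wrist camera has in their place "tool_from_camera" (4x4, takes a point from camera to tool coordinates, whose origin is the TCP and whose axes are the tool frame's). Camera axes: x right, y down, z forward; pixel columns grow to the right and rows downward; lengths in m; the calibration is good to about 2 mm. A picture is of the moment at which its call begins: read the wrist's pose just before it. There is no depth.
- close_job(): hands the job in, once; it reports no verdict.
The state is a dict: "time_s": time; "qpos": joint angles; "qvel": joint speeds; "effort": joint torques, N m; "tool_pos": TCP position; "eef_rot": TCP orientation; "ft_force": force on the tool from outside, world axes, zero at the start; "ft_torque": the same for the moment, N m; "opening": opening from 0.0 (shut) to 1.0 (fully open).
Only numpy, scipy, OpenCV 4.12 (cv2) and the standard library are available. Lean on these libraries where they do the work, as an engineer would, in place of code of your own. Each camera call takes 0.05 s, during which the arm holds its last target.

## Working session

There is one attempt and no reset: what is moved stays moved. The work goes in short steps, Python scripts to look and compute and a tool call to move; the robot and the scene stay as the last step left them, time stands still between calls to the robot, and variables do not carry over. Pictures are saved under pics/ and viewed, and the job is handed in when it is done.

Besides the shell and the picture viewer there is one more tool, called after ">>>" as name(argument=value, ...) on one line, values as JSON. servo_tool: Moves the arm, as the interface text tells. Its arguments: {"type":"object","properties":{"moves":{"type":"string"}},"required":["moves"]}

```bash
mkdir -p pics; cat > h.py <<'E'
import numpy as np,cv2
from plant import get_obs,camera
from scipy.spatial.transform import Rotation as R
def snap(n,f):
    c=camera(n); cv2.imwrite('pics/'+f,c['pixels']); return c
def world(c,uv,z,obs=None):
    p=cv2.undistortPoints(np.array([[uv]],float),c['mtx'],c['dist'])[0,0]
    d=np.array([p[0],p[1],1.])
    if 'rvec' in c:
        Rm=cv2.Rodrigues(np.array(c['rvec'],float))[0]; o=-Rm.T@np.array(c['tvec']).ravel(); d=Rm.T@d
    else:
        T=np.array(c['tool_from_camera']); Rt=R.from_euler('xyz',obs['eef_rot'],degrees=True).as_matrix()
        o=Rt@T[:3,3]+np.array(obs['tool_pos']); d=Rt@T[:3,:3]@d
    return o+d*(z-o[2])/d[2]
E
python3 - <<'E'
from h import *
import pickle
o=get_obs();print(o)
C={n:snap(n,n+'0.png') for n in('scene','top','wrist')}
pickle.dump((o,C),open('c0.pkl','wb'))
import plant;print(plant.grasp_offset)
E
```

```text
{'time_s': 0.0, 'qpos': array([ 8.14818227e+01,  2.05943579e+01,  6.32544382e-01, -1.83361597e-02,
       -7.01362524e+01, -1.65074803e+01]), 'qvel': array([ 0.03761898,  0.00600676, -0.02565592,  0.05358282, -0.12307051,
        0.03305436]), 'effort': array([ 1.27494508e-05, -5.83319736e+01,  2.93415713e+01,  6.93644598e+00,
       -5.94381578e-03,  8.31406624e-06]), 'tool_pos': array([0.28536432, 0.61117251, 0.23032697]), 'eef_rot': array([  96.53995021,   89.90043022, -108.49195251]), 'ft_force': array([-0.27161131,  0.40583796, -0.30462791]), 'ft_torque': array([ 0.01557097,  0.01504286, -0.02072832]), 'opening': 0.9975974933113398}
0.0187
```

View pics/top0.png

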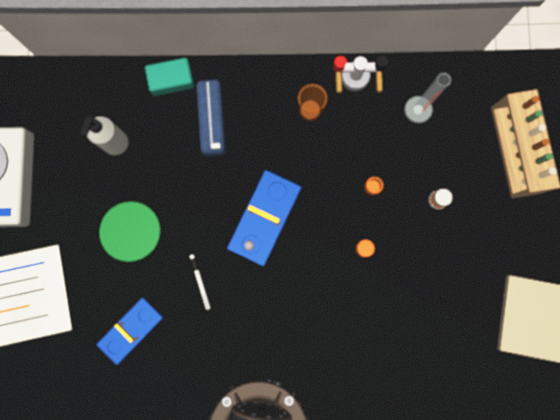

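View pics/scene0.png

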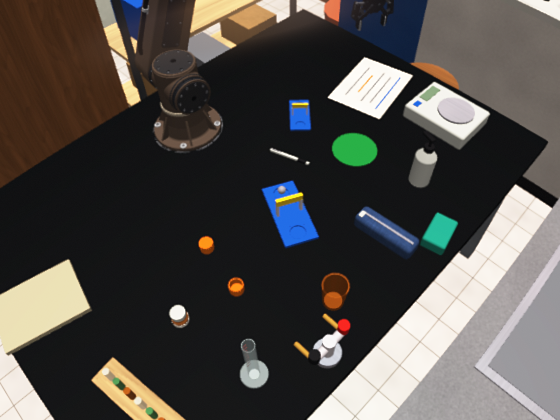

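View pics/wrist0.png

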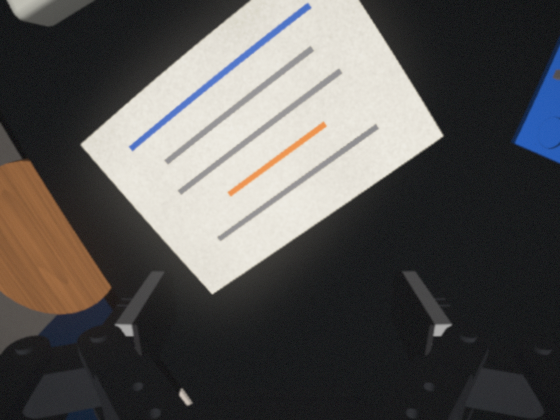

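```bash
python3 - <<'E'
from h import *
t=cv2.imread('pics/top0.png');s=cv2.imread('pics/scene0.png')
z=lambda i,a,b,c,d,w,h:cv2.resize(i[b:d,a:c],(w,h),interpolation=cv2.INTER_CUBIC)
a=z(t,330,165,410,275,400,550); b=z(s,180,225,260,305,400,400); b=cv2.copyMakeBorder(b,0,150,0,0,cv2.BORDER_CONSTANT)
cv2.imwrite('pics/z1.png',np.hstack([a,b]))
cv2.imwrite('pics/z2.png',z(t,220,165,310,270,514,600))
import pickle
o,C=pickle.load(open('c0.pkl','rb'));c=C['top']
for n,uv,zz in [('A',(374,185),.03),('B',(366,248),.03),('mat',(129.5,231.5),.003),('beaker',(311,108),0),('soap',(116,142),0),('jar',(438,200),.0),('case1',(209,118),.05),('pen1',(193,257),.01),('pen2',(207,308),.01)]: print(n,world(c,uv,zz).round(3))
cc=C['scene']
print(world(cc,(206,241),.03),world(cc,(236,282),.03))
E
```

```text
A [ 0.589 -0.296  0.03 ]
B [ 0.432 -0.271  0.03 ]
mat [0.484 0.318 0.003]
beaker [ 0.8   -0.146  0.   ]
soap [0.715 0.358 0.   ]
jar [ 0.553 -0.462  0.   ]
case1 [0.76  0.113 0.05 ]
pen1 [0.417 0.157 0.01 ]
pen2 [0.292 0.121 0.01 ]
[ 0.43118163 -0.26551997  0.03      ] [ 0.58625572 -0.29184137  0.03      ]
```

View pics/z1.png

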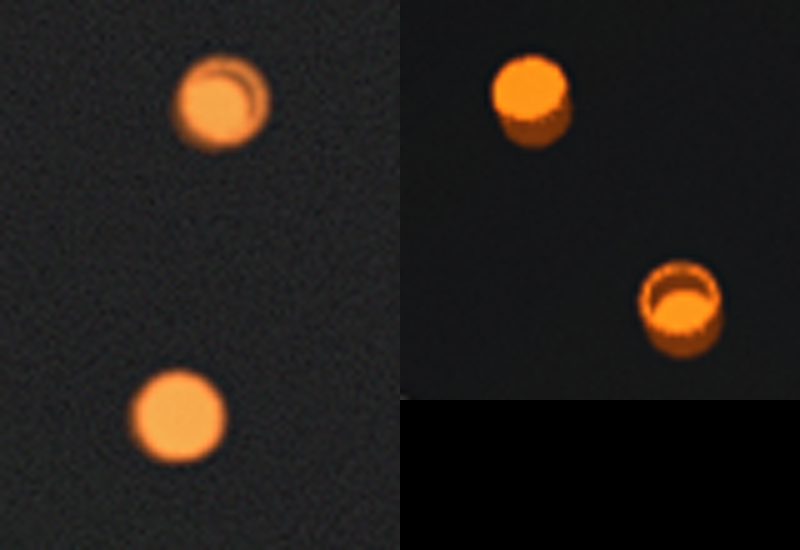

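View pics/z2.png

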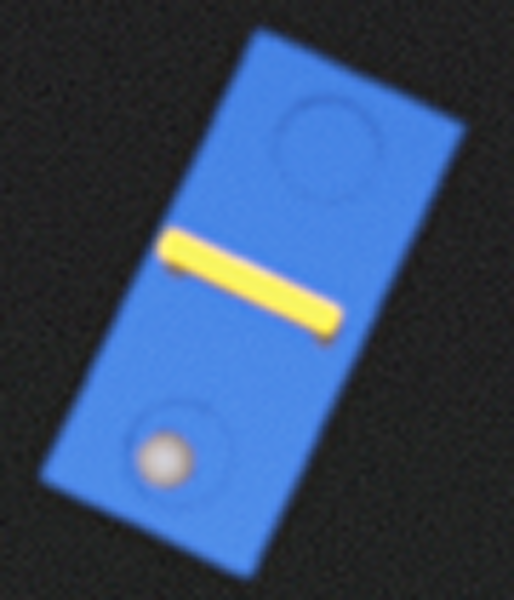

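```bash
cat >> h.py <<'E'
def plan(pos,jaw=None,obs=None):
    "needed shift & turn from measured pose, tool down, jaw(y) axis at angle jaw deg (mod 180)"
    o=obs or get_obs(); Rt=R.from_euler('xyz',o['eef_rot'],degrees=True).as_matrix()
    d=Rt.T@(np.array(pos)-o['tool_pos'])
    if jaw is None: a=np.arctan2(Rt[1,1],Rt[0,1])
    else:
        a=np.radians(jaw); cur=np.arctan2(Rt[1,1],Rt[0,1])
        a=cur+(a-cur+np.pi/2)%np.pi-np.pi/2
    y=np.array([np.cos(a),np.sin(a),0]);x=np.array([0,0,-1.]);z=np.cross(x,y)
    rv=R.from_matrix(Rt.T@np.array([x,y,z]).T).as_rotvec()
    print('pos',np.round(o['tool_pos'],4),'jaw now',np.degrees(np.arctan2(Rt[1,1],Rt[0,1])).round(2),'q',o['qpos'].round(1),'t',o['time_s'])
    print('tool y in world',Rt[:,1].round(3),'z',Rt[:,2].round(3))
    print('shift',d.round(4),'turn',rv.round(4))
E
python3 - <<'E'
from h import *
import pickle
from scipy.optimize import least_squares
o,C=pickle.load(open('c0.pkl','rb'));c=C['top']
k=514/90
zz=[(262,30),(467,127),(247,577),(42,478),(328,148),(180,455)]
loc=np.array([[-.11,.05,.01],[-.11,-.05,.01],[.11,-.05,.01],[.11,.05,.01],[-.075,0,.01],[.075,0,.01]])
uv=np.array([(a/k+220,b/k+165) for a,b in zz])
def f(p):
    Rz=R.from_euler('z',p[2]).as_matrix(); W=loc@Rz.T+[p[0],p[1],0]
    return (cv2.projectPoints(W,np.array(c['rvec'],float),np.array(c['tvec'],float),c['mtx'],c['dist'])[0][:,0]-uv).ravel()
for g in (0,2,-2,3.1):
    r=least_squares(f,[.5,0,g]); print(r.x,np.degrees(r.x[2]),r.cost,r.fun.round(1))
p=r.x;print('cap pocket',p[:2]-.075*np.array([np.cos(p[2]),np.sin(p[2])]))
plan([.431,-.268,.25],obs=o)
E
```

```text
[ 0.5134313  -0.02228162  2.67530287] 153.28356332328556 3153.996416004936 [ 35.5  17.  -35.8 -16.9 -36.  -17.9  35.9  17.    0.2   0.1  -0.1  -0.4]
[ 0.51343131 -0.02228161  2.67531684] 153.284363515634 3153.9964141796713 [ 35.5  17.  -35.8 -16.9 -36.  -17.9  35.9  17.    0.2   0.1  -0.1  -0.4]
[ 0.51343132 -0.02228161 -3.60784449] -206.7142625051189 3153.9964146113803 [ 35.5  17.  -35.8 -16.9 -36.  -17.9  35.9  17.    0.2   0.1  -0.1  -0.4]
[ 0.51343132 -0.0222816   2.67534554] 153.28600794050425 3153.996415227212 [ 35.5  17.  -35.8 -16.9 -36.  -17.9  35.9  17.    0.2   0.1  -0.1  -0.4]
cap pocket [ 0.58042595 -0.05599689]
pos [0.2854 0.6112 0.2303] jaw now -115.03 q [ 81.5  20.6   0.6  -0.  -70.1 -16.5] t 0.0
tool y in world [-0.423 -0.906  0.002] z [-0.906  0.423 -0.   ]
shift [-0.0183  0.735  -0.504 ] turn [ 0.     -0.0002 -0.0017]
```

>>> servo_tool(moves="0.0854 0 0.03 -0.038 0 0 0;0.0854 0 0.03 -0.038 0 0 0;0.0854 0 0.03 -0.038 0 0 0;0.0854 0 0.03 -0.038 0 0 0;0.0854 0 0.03 -0.038 0 0 0")

```text
time_s: 0.65
tool_pos: [0.3946, 0.3934, 0.2312]
eef_rot: [75.2, 90.0, -129.8]
ft_force: [1.2, 0.9, -0.4]
opening: 0.999
```

>>> servo_tool(moves="0.0854 0 0.03 -0.038 0 0 0;0.0854 0 0.03 -0.038 0 0 0;0.0854 0 0.03 -0.038 0 0 0;0.0854 0 0.03 -0.038 0 0 0;0.0854 0 0.046 -0.016 0 0 0")

```text
time_s: 1.15
tool_pos: [0.478, 0.1723, 0.2308]
eef_rot: [116.2, 90.0, -88.8]
ft_force: [1.1, -0.6, -0.4]
opening: 1.001
```

>>> servo_tool(moves="0.0854 0 0.046 -0.016 0 0 0;0.0854 0 0.046 -0.016 0 0 0;0.0854 0 0.046 -0.016 0 0 0;0.0854 0 0.046 -0.016 0 0 0;0.0854 0 0.046 -0.016 0 0 0")

```text
time_s: 1.65
tool_pos: [0.4507, -0.0702, 0.2316]
eef_rot: [-136.4, 90.0, 18.6]
ft_force: [1.8, 0.1, -0.4]
opening: 0.999
```

>>> servo_tool(moves="0.0854 0 0.046 -0.016 0 0 0;0.0854 0 0.046 -0.016 0 0 0;0.0854 0.01 0.04 -0.016 0 0 0;0.0854 0 0 0 0 0 0;0.0854 0 0 0 0 0 0")

```text
time_s: 2.15
tool_pos: [0.4384, -0.2093, 0.2208]
eef_rot: [16.3, 89.9, 171.1]
ft_force: [-0.6, -0.3, -0.2]
opening: 0.997
```

```bash
python3 - <<'E'
from h import *
import pickle
plan([.431,-.268,.1],63.3)
o=get_obs();c=snap('wrist','w1.png');pickle.dump((o,c),open('w1.pkl','wb'))
E
```

```text
pos [ 0.4384 -0.2093  0.2208] jaw now -115.21 q [ -2.3   3.  -23.3  -0.  -63.8  67.1] t 2.15
tool y in world [-0.426 -0.905  0.   ] z [-0.905  0.426  0.001]
shift [ 0.1208  0.0562 -0.0184] turn [ 0.0261  0.0012 -0.0004]
```

View pics/w1.png

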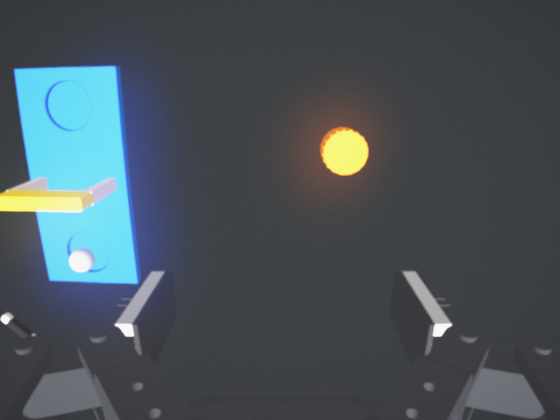

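```bash
python3 - <<'E'
from h import *
import pickle
o,c=pickle.load(open('w1.pkl','rb'))
im=c['pixels']; hsv=cv2.cvtColor(im,cv2.COLOR_BGR2HSV)
m=((im[:,:,1]>190)&(im[:,:,2]>220)&(im[:,:,0]<120)).astype(np.uint8); m[:, :250]=0
ct=max(cv2.findContours(m,0,1)[0],key=cv2.contourArea); print(cv2.fitEllipse(ct))
e=cv2.fitEllipse(ct)[0]
p=world(c,e,.03,o);print(p)
print('pocket',world(c,(69,105.5),.01,o),'ballp',world(c,(88,252),.01,o))
plan([p[0],p[1],.06],63.3)
E
```

```text
((345.0253601074219, 152.06983947753906), (43.428192138671875, 44.67433547973633), 48.05840301513672)
[ 0.43381377 -0.26986448  0.03      ]
pocket [ 0.58130933 -0.05594001  0.01      ] ballp [0.44732937 0.01147386 0.01      ]
pos [ 0.4388 -0.2085  0.2211] jaw now -115.1 q [ -2.2   2.9 -23.3  -0.  -63.8  67.1] t 2.2
tool y in world [-0.424 -0.906  0.   ] z [-0.906  0.424  0.001]
shift [ 0.1611  0.0577 -0.0216] turn [ 0.0279  0.0006 -0.0001]
```

>>> servo_tool(moves="0.0854 0.04 0.02 -0.0075 0.028 0 0;0.0854 0.04 0.02 -0.0075 0 0 0;0.0854 0.04 0.0177 -0.007 0 0 0;0.0854 0.04 0 0 0 0 0;0.0854 0 0 0 0 0 0")

```text
time_s: 2.7
tool_pos: [0.4305, -0.268, 0.0572]
eef_rot: [10.9, 89.5, 164.3]
ft_force: [-1.0, 0.4, 1.3]
opening: 1.001
```

```bash
python3 - <<'E'
from h import *
import pickle
plan([.4335,-.2695,.003],63.3)
o=get_obs();c=snap('wrist','w2.png');pickle.dump((o,c),open('w2.pkl','wb'))
im=c['pixels']
m=((im[:,:,1]>150)&(im[:,:,2]>200)&(im[:,:,0]<120)).astype(np.uint8)
ct=max(cv2.findContours(m,0,1)[0],key=cv2.contourArea);e=cv2.fitEllipse(ct);print(e,world(c,e[0],.03,o))
E
```

```text
pos [ 0.4305 -0.268   0.0572] jaw now -116.61 q [ -9.7  15.9 -32.5  -0.1 -42.1  73.2] t 2.7
tool y in world [-0.448 -0.894  0.002] z [-0.894  0.448  0.009]
shift [ 0.0541 -0.0001 -0.0038] turn [ 0.0015  0.0086 -0.0017]
((280.2366027832031, 238.3062286376953), (80.75788879394531, 89.25406646728516), 14.363604545593262) [ 0.43668004 -0.27103907  0.03      ]
```

View pics/w2.png

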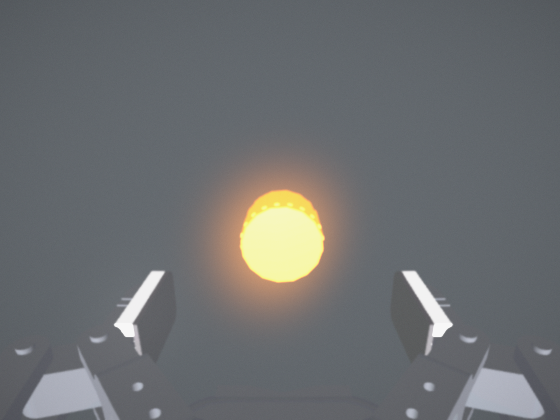

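>>> servo_tool(moves="0.0854 0.025 0 -0.003 0 0.008 0;0.0854 0.02 0 -0.001 0 0 0;0.0854 0.009 0 0 0 0 0;0.0854 0 0 0 0 0 0")

```text
time_s: 3.15
tool_pos: [0.4382, -0.2711, 0.0082]
eef_rot: [179.9, 89.5, -26.6]
ft_force: [-0.9, -0.2, 0.7]
opening: 1.001
```

```bash
python3 - <<'E'
from h import *
plan([.4345,-.270,.003],63.3);print(get_obs()['ft_force'])
snap('wrist','w3.png')
E
```

```text
pos [ 0.4382 -0.2711  0.0082] jaw now -116.53 q [ -9.8  20.5 -34.9   0.3 -34.2  73. ] t 3.15
tool y in world [-0.447 -0.895  0.   ] z [-0.895  0.447 -0.009]
shift [0.0052 0.0006 0.0039] turn [ 0.0029 -0.0086 -0.    ]
[-0.86007788 -0.20867255  0.71978405]
```

View pics/w3.png

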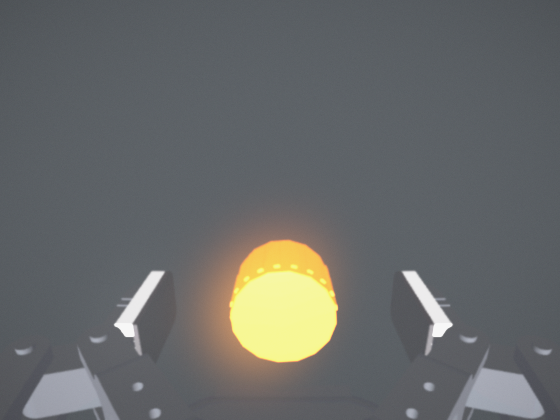

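```bash
python3 - <<'E'
from h import *
o=get_obs();c=camera('wrist')
p=world(c,(284,316.5),.03,o);print(p)
plan([p[0],p[1],.003],63.3)
E
```

```text
[ 0.43355469 -0.27073167  0.03      ]
pos [ 0.4386 -0.2716  0.009 ] jaw now -116.56 q [ -9.8  20.4 -34.8   0.3 -34.2  73. ] t 3.25
tool y in world [-0.447 -0.894 -0.   ] z [-0.894  0.447 -0.01 ]
shift [0.0059 0.0015 0.005 ] turn [ 0.0025 -0.0101  0.0003]
```

>>> servo_tool(moves="0.0854 0.003 0.001 0.004 0 -0.009 0;0.0854 0.003 0 0 0 0 0;0.0854 0 0 0 0 0 0")

```text
time_s: 3.55
tool_pos: [0.4332, -0.2709, 0.0014]
eef_rot: [-6.2, 90.0, 147.2]
ft_force: [0.4, 0.1, 0.5]
opening: 1.0
```

```bash
python3 - <<'E'
from h import *
plan([.4336,-.2705,.003],63.3);print(get_obs()['ft_force'])
E
```

```text
pos [ 0.4332 -0.2709  0.0014] jaw now -116.64 q [-10.   21.1 -35.2  -0.  -33.8  73.4] t 3.55
tool y in world [-0.448 -0.894 -0.   ] z [-0.894  0.448  0.001]
shift [-0.0016 -0.0005 -0.0002] turn [0.001  0.0009 0.0001]
[0.40233806 0.05417825 0.4881139 ]
```

Aligned; close (raised by 1.5 mm).

>>> servo_tool(moves="0.03 -0.002 0 0 0 0 0;0.03 0 0 0 0 0 0;0.03 0 0 0 0 0 0;0.03 0 0 0 0 0 0;0.03 0 0 0 0 0 0")

```text
time_s: 4.05
tool_pos: [0.4334, -0.271, 0.0038]
eef_rot: [8.1, 90.0, 161.5]
ft_force: [-1.2, 0.8, 6.0]
opening: 0.451
```

>>> servo_tool(moves="0.03 0 0 0 0 0 0;0.03 0 0 0 0 0 0;0.03 0 0 0 0 0 0")

```text
time_s: 4.35
tool_pos: [0.4335, -0.271, 0.0038]
eef_rot: [8.1, 90.0, 161.5]
ft_force: [-1.5, 0.1, 5.9]
opening: 0.45
```

```bash
python3 - <<'E'
from h import *
plan([.4336,-.2705,.12]);print(get_obs()['ft_force'])
snap('wrist','w4.png')
E
```

```text
pos [ 0.4335 -0.271   0.0038] jaw now -116.62 q [-10.   20.9 -35.   -0.  -34.1  73.4] t 4.35
tool y in world [-0.448 -0.894  0.   ] z [-0.894  0.448  0.001]
shift [-0.1162 -0.0005  0.0002] turn [-0.      0.0005 -0.0001]
[-1.51340142  0.1033928   5.85605206]
```

View pics/w4.png

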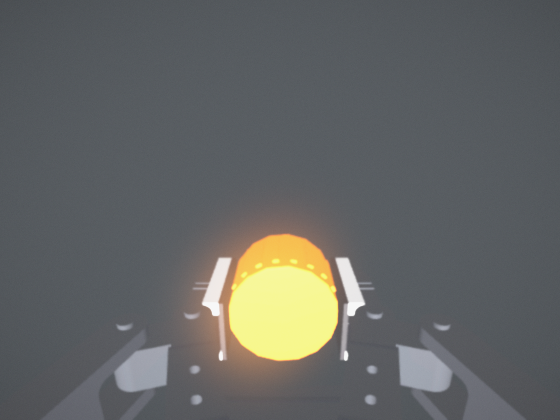

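>>> servo_tool(moves="0.03 -0.02 0 0 0 0 0;0.03 -0.04 0 0 0 0 0;0.03 -0.04 0 0 0 0 0;0.03 0 0 0 0 0 0;0.03 0 0 0 0 0 0")

```text
time_s: 4.9
tool_pos: [0.4339, -0.2709, 0.1043]
eef_rot: [-147.3, 89.9, 6.1]
ft_force: [-0.6, -1.1, -1.4]
opening: 0.454
```

```bash
python3 - <<'E'
from h import *
o=get_obs();print(o['opening'],o['ft_force'])
plan([.581,-.056,.1],63.3)
c=snap('wrist','w5.png')
im=c['pixels']
m=((im[:,:,1]>190)&(im[:,:,2]>220)&(im[:,:,0]<150)).astype(np.uint8)
ct=max(cv2.findContours(m,0,1)[0],key=cv2.contourArea);e=cv2.fitEllipse(ct);print(e)
for s in (.026,.028): 
  w=world(c,(284.5,312),o['tool_pos'][2]+s,o); Rt=R.from_euler('xyz',o['eef_rot'],degrees=True).as_matrix();print((Rt.T@(w-o['tool_pos'])).round(4))
E
```

```text
0.454478530152566 [-0.56200453 -1.0810266  -1.3542007 ]
pos [ 0.4339 -0.2709  0.1043] jaw now -116.64 q [-10.   12.3 -29.5  -0.  -48.1  73.4] t 4.9
tool y in world [-0.448 -0.894 -0.001] z [-0.894  0.448 -0.001]
shift [ 0.0046 -0.2581 -0.0351] turn [ 0.001  -0.0014  0.0009]
((283.02142333984375, 312.30145263671875), (92.75102233886719, 108.26542663574219), 88.56401824951172)
[-0.026   0.0018 -0.0006]
[-0.028   0.0018 -0.0019]
```

View pics/w5.png

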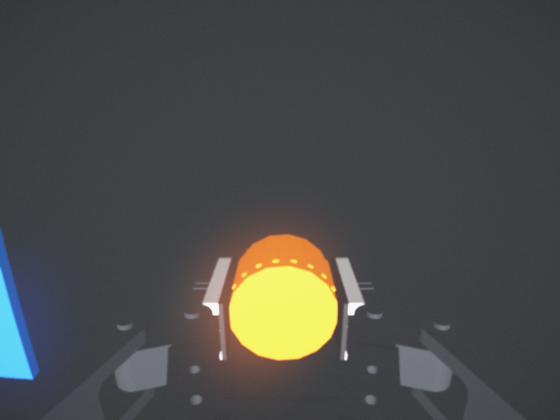

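```bash
python3 - <<'E'
from h import *
plan([.528,-.0286,.135],63.3)
E
```

```text
pos [ 0.4331 -0.2707  0.1032] jaw now -116.65 q [-10.   12.4 -29.6  -0.  -48.1  73.4] t 4.95
tool y in world [-0.449 -0.894 -0.   ] z [-0.894  0.449  0.001]
shift [-0.0317 -0.259   0.0238] turn [0.0009 0.0008 0.0004]
```

>>> servo_tool(moves="0.03 -0.016 -0.03 0.004 0 0 0;0.03 -0.016 -0.045 0.004 0 0 0;0.03 0 -0.045 0.004 0 0 0;0.03 0 -0.045 0.004 0 0 0;0.03 0 -0.045 0.004 0 0 0")

```text
time_s: 5.45
tool_pos: [0.5092, -0.0726, 0.134]
eef_rot: [24.9, 89.8, 178.2]
ft_force: [0.7, -1.5, -0.6]
opening: 0.453
```

>>> servo_tool(moves="0.03 0 -0.035 0.004 0 0 0;0.03 0 -0.014 0 0 0 0;0.03 0 0 0 0 0 0;0.03 0 0 0 0 0 0;0.03 0 0 0 0 0 0")

```text
time_s: 5.95
tool_pos: [0.5273, -0.0297, 0.1347]
eef_rot: [24.3, 89.9, 177.6]
ft_force: [0.2, 0.2, 1.2]
opening: 0.45
```

```bash
python3 - <<'E'
from h import *
import pickle
plan([.582,-.0555,.05],63.3)
o=get_obs();c=snap('wrist','w6.png');pickle.dump((o,c),open('w6.pkl','wb'))
im=c['pixels'];cv2.imwrite('pics/w6z.png',cv2.resize(im[100:400,180:580],(800,600),interpolation=cv2.INTER_CUBIC))
E
```

```text
pos [ 0.5273 -0.0297  0.1347] jaw now -116.69 q [ 18.   11.8 -25.3  -0.1 -53.   45.3] t 5.95
tool y in world [-0.449 -0.893  0.001] z [-0.893  0.449  0.002]
shift [ 0.0846 -0.0016 -0.0607] turn [ 0.0001  0.0021 -0.0009]
```

View pics/w6.png

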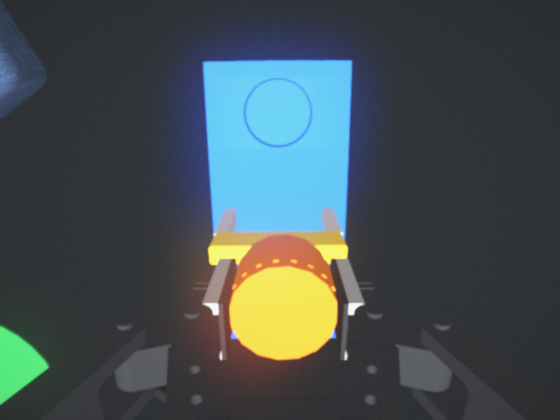

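```bash
python3 - <<'E'
from h import *
import pickle
o,c=pickle.load(open('w6.pkl','rb'));Rt=R.from_euler('xyz',o['eef_rot'],degrees=True).as_matrix()
im=c['pixels']
g=cv2.resize(im[60:165,200:356],None,fx=5,fy=5,interpolation=cv2.INTER_CUBIC);cv2.imwrite('pics/w6z.png',g[:600,:800])
p=world(c,(278,112),.01,o);print('pocket',p,(Rt.T@(p-o['tool_pos'])).round(4))
L=world(c,(204,61.5),.01,o);Rr=world(c,(352,60.5),.01,o);print(L,Rr,np.linalg.norm(L-Rr),np.degrees(np.arctan2(*(Rr-L)[[1,0]])), c['mtx'][0],c['mtx'][1])
E
```

```text
pocket [ 0.58235109 -0.05508541  0.01      ] [ 0.1246 -0.0021 -0.0609]
[ 0.63495796 -0.02583751  0.01      ] [ 0.59067586 -0.11514006  0.01      ] 0.09967872933737527 -116.3752503929905 [377.51844301   0.         282.94585152] [  0.         377.51844301 204.17028697]
```

View pics/w6z.png

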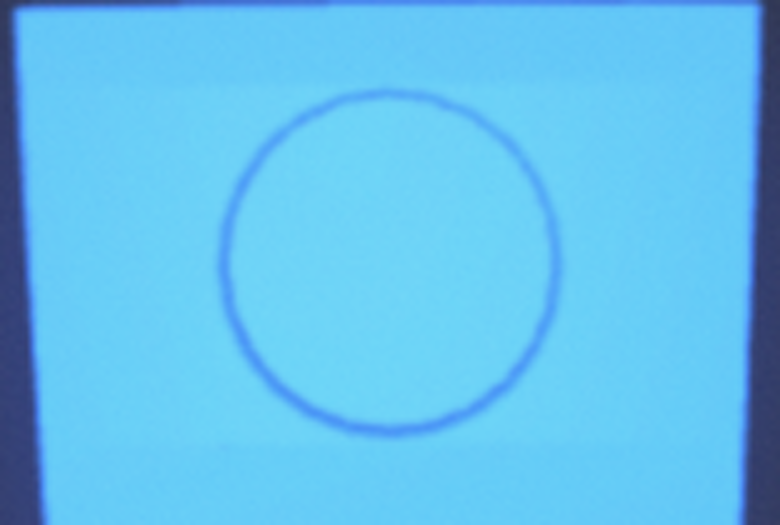

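>>> servo_tool(moves="0.03 0 -0.003 -0.03 0 0 0;0.03 0 0 -0.03 0 0 0;0.03 0.04 0 0 0 0 0;0.03 0.04 0 0 0 0 0;0.03 0.02 0 0 0 0 0")

```text
time_s: 6.5
tool_pos: [0.5806, -0.0544, 0.032]
eef_rot: [25.5, 89.7, 178.7]
ft_force: [0.1, -0.9, -0.5]
opening: 0.45
```

>>> servo_tool(moves="0.03 0 0 0 0 0 0;0.03 0 0 0 0 0 0")

```text
time_s: 6.7
tool_pos: [0.583, -0.0536, 0.0357]
eef_rot: [24.7, 89.9, 178.1]
ft_force: [0.1, -0.0, 0.7]
opening: 0.452
```

```bash
python3 - <<'E'
from h import *
import pickle
plan([.582,-.0555,.03],63.3)
o=get_obs();c=snap('wrist','w7.png');pickle.dump((o,c),open('w7.pkl','wb'))
c=snap('scene','s7.png');im=c['pixels'];cv2.imwrite('pics/s7z.png',cv2.resize(im[165:265,235:355],(720,600),interpolation=cv2.INTER_CUBIC))
E
```

```text
pos [ 0.583  -0.0536  0.0357] jaw now -116.67 q [ 13.9  23.5 -23.9  -0.  -42.6  49.5] t 6.7
tool y in world [-0.449 -0.894  0.   ] z [-0.894  0.449  0.001]
shift [0.0057 0.0022 0.0001] turn [ 0.0005  0.001  -0.0005]
```

View pics/w7.png

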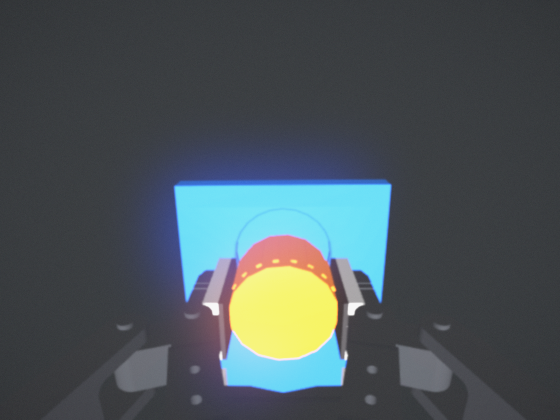

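View pics/s7z.png

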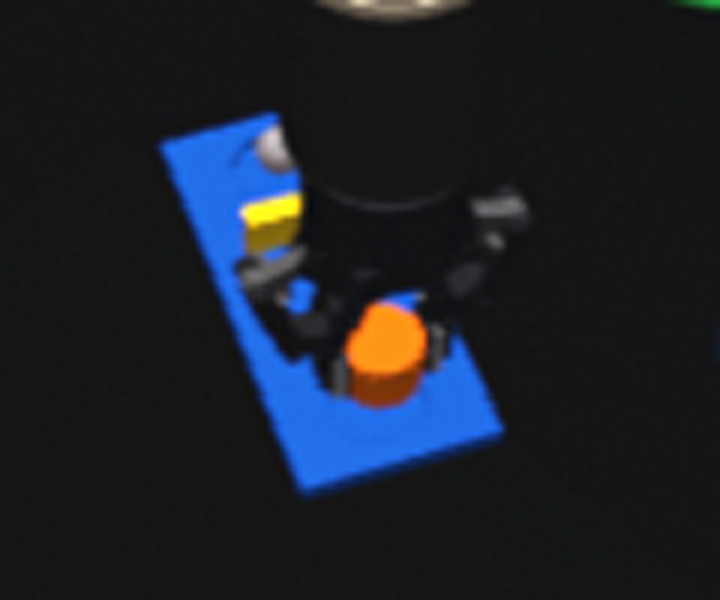

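```bash
python3 - <<'E'
from h import *
import pickle
o,c=pickle.load(open('w7.pkl','rb'));Rt=R.from_euler('xyz',o['eef_rot'],degrees=True).as_matrix()
im=c['pixels']
f=lambda uv,z:(Rt.T@(world(c,uv,z,o)-o['tool_pos'])).round(4)
print('edge',f((283,185.5),.01)+[0,0,.035],'circ top',f((283,209.5),.01)+[0,0,.023],'L',f((236,248),.01),'R',f((330,248),.01))
z=o['tool_pos'][2]+.0262
print('cap back',f((283.5,265),z)+[0,0,.02],'front',f((283.5,359.5),z)-[0,0,.02])
cv2.imwrite('pics/w7z.png',cv2.resize(im[170:370,160:410],(750,600),interpolation=cv2.INTER_CUBIC))
E
```

```text
edge [0.0257 0.0013 0.001 ] circ top [0.0257 0.0013 0.0007] L [ 0.0257 -0.0216 -0.0026] R [ 0.0257  0.0241 -0.0026]
cap back [-0.0262  0.0014  0.0006] front [-0.0262  0.0014  0.0004]
```

View pics/w7z.png

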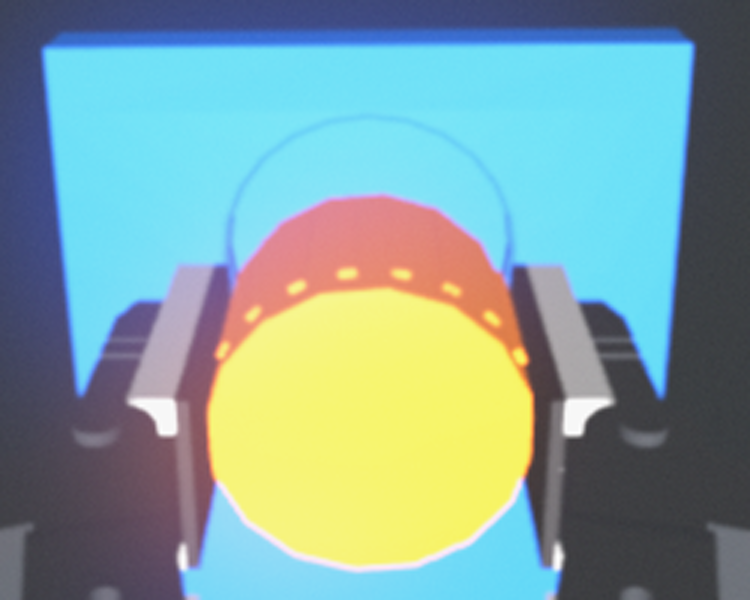

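>>> servo_tool(moves="0.03 0.012 0 0 0 0 0;0.03 0.006 0 0 0 0 0;0.03 0 0 0 0 0 0;0.03 0 0 0 0 0 0")

```text
time_s: 7.2
tool_pos: [0.5828, -0.0528, 0.0171]
eef_rot: [13.7, 89.9, 167.1]
ft_force: [-0.9, 0.6, 0.3]
opening: 0.455
```

>>> servo_tool(moves="0.03 0.003 0 0 0 0 0;0.03 0.003 0 0 0 0 0;0.03 0 0 0 0 0 0;0.03 0 0 0 0 0 0")

```text
time_s: 7.6
tool_pos: [0.5829, -0.0528, 0.0111]
eef_rot: [9.5, 89.9, 162.9]
ft_force: [0.4, 0.4, -0.6]
opening: 0.45
```

```bash
python3 - <<'E'
from h import *
plan([.583,-.0536,.0088],63.3);print(get_obs()['ft_force'])
c=snap('wrist','w8.png')
cv2.imwrite('pics/w8z.png',cv2.resize(c['pixels'][170:370,160:410],(750,600),interpolation=cv2.INTER_CUBIC))
E
```

```text
pos [ 0.5829 -0.0528  0.0111] jaw now -116.63 q [ 13.9  25.4 -25.   -0.1 -39.6  49.5] t 7.6
tool y in world [-0.448 -0.894  0.   ] z [-0.894  0.448  0.001]
shift [ 0.0023  0.0007 -0.0005] turn [ 0.0013  0.0012 -0.0002]
[ 0.35311935  0.42144945 -0.61679341]
```

View pics/w8z.png

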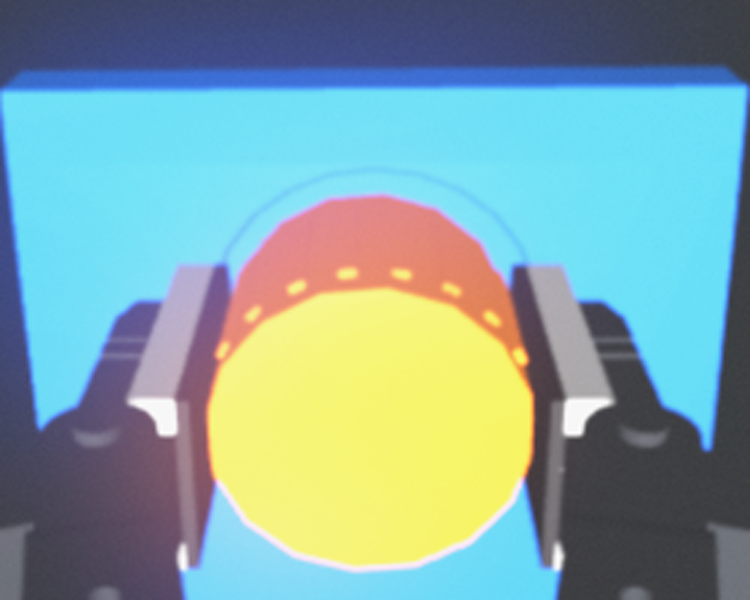

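>>> servo_tool(moves="0.03 0.002 0 0 0 0 0;0.03 0 0 0 0 0 0;0.03 0 0 0 0 0 0")

```text
time_s: 7.95
tool_pos: [0.5829, -0.0528, 0.0092]
eef_rot: [2.3, 89.9, 155.7]
ft_force: [1.0, 0.5, -1.2]
opening: 0.449
```

>>> servo_tool(moves="0.05 0 0 0 0 0 0;0.06 0 0 0 0 0 0;0.07 0 0 0 0 0 0;0.07 0 0 0 0 0 0;0.07 0 0 0 0 0 0")

```text
time_s: 8.45
tool_pos: [0.5829, -0.0528, 0.0093]
eef_rot: [-2.5, 89.9, 150.8]
ft_force: [-0.8, -0.6, -0.1]
opening: 0.819
```

>>> servo_tool(moves="0.07 -0.02 0 0 0 0 0;0.07 -0.04 0 0 0 0 0;0.07 -0.05 0 0 0 0 0;0.07 -0.03 0 0.02 0 0 0;0.07 0 0 0 0 0 0")

```text
time_s: 8.95
tool_pos: [0.5665, -0.0431, 0.1545]
eef_rot: [-137.8, 89.6, 15.6]
ft_force: [0.1, 0.6, 0.1]
opening: 0.817
```

>>> servo_tool(moves="0.07 0 0 0.03 0 0 0;0.07 0 0 0 0 0 0;0.07 0 0 0 0 0 0")

```text
time_s: 9.25
tool_pos: [0.5381, -0.0303, 0.1494]
eef_rot: [-9.2, 90.0, 144.2]
ft_force: [1.2, -0.0, -0.3]
opening: 0.824
```

```bash
python3 - <<'E'
from h import *
import pickle
plan([.515,-.0217,.16],153.3)
o=get_obs();c=snap('wrist','w9.png');pickle.dump((o,c),open('w9.pkl','wb'))
c=snap('scene','s9.png');im=c['pixels'];cv2.imwrite('pics/s9z.png',cv2.resize(im[165:265,235:355],(720,600),interpolation=cv2.INTER_CUBIC))
E
```

```text
pos [ 0.5381 -0.0303  0.1494] jaw now -116.58 q [ 17.6  11.8 -23.   -0.  -55.2  45.8] t 9.25
tool y in world [-0.448 -0.894 -0.   ] z [-0.894  0.448  0.001]
shift [-0.0106  0.0026  0.0245] turn [-1.5688e+00  6.0000e-04  8.0000e-04]
```

View pics/w9.png

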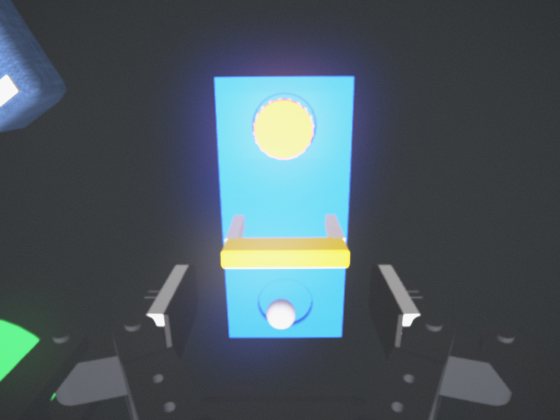

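View pics/s9z.png

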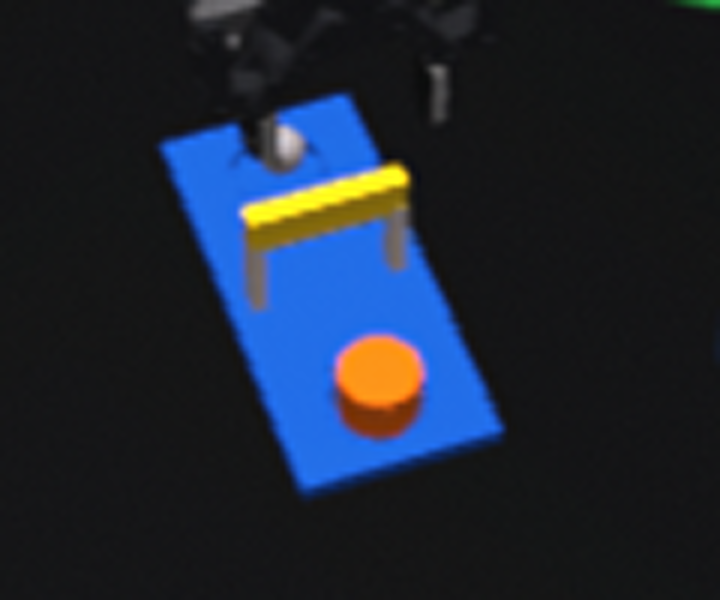

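>>> servo_tool(moves="0.07 0 0.0014 0.0246 0.143 0 0;0.07 0 0 0 0.143 0 0;0.07 0 0 0 0.143 0 0;0.07 0 0 0 0.143 0 0;0.07 0 0 0 0.143 0 0")

```text
time_s: 9.85
tool_pos: [0.5162, -0.0209, 0.1489]
eef_rot: [62.8, 89.9, 174.8]
ft_force: [-0.4, -0.9, 0.8]
opening: 0.82
```

>>> servo_tool(moves="0.07 0 0 0 0.143 0 0;0.07 0 0 0 0.143 0 0;0.07 0 0 0 0.143 0 0;0.07 0 0 0 0.143 0 0;0.07 0 0 0 0.143 0 0")

```text
time_s: 10.35
tool_pos: [0.5162, -0.0209, 0.1488]
eef_rot: [104.8, 89.9, 175.9]
ft_force: [0.1, 0.1, 0.2]
opening: 0.821
```

>>> servo_tool(moves="0.07 0 0 0 0.143 0 0;0.07 0 0 0 0 0 0;0.07 0 0 0 0 0 0;0.07 0 0 0 0 0 0")

```text
time_s: 10.75
tool_pos: [0.5158, -0.0208, 0.1491]
eef_rot: [104.4, 89.9, 167.8]
ft_force: [-0.3, 0.3, -0.1]
opening: 0.82
```

```bash
python3 - <<'E'
from h import *
import pickle
plan([.5155,-.0206,.15],153.4)
o=get_obs();c=snap('wrist','w10.png');pickle.dump((o,c),open('w10.pkl','wb'))
c=snap('top','t10.png')
E
```

```text
pos [ 0.5158 -0.0208  0.1491] jaw now 153.42 q [ 19.5   9.8 -25.7  -0.  -54.6 -46. ] t 10.75
tool y in world [-0.894  0.448  0.001] z [ 0.448  0.894 -0.   ]
shift [-0.0009  0.0004  0.    ] turn [ 0.0003 -0.0003 -0.0013]
```

View pics/w10.png

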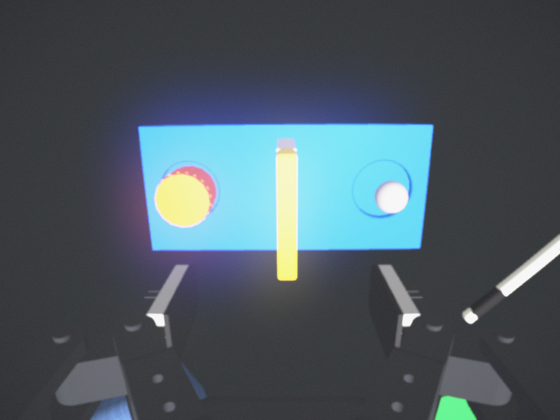

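```bash
python3 - <<'E'
from h import *
import pickle
o,c=pickle.load(open('w10.pkl','rb'));Rt=R.from_euler('xyz',o['eef_rot'],degrees=True).as_matrix()
f=lambda uv,z:(Rt.T@(world(c,uv,z,o)-o['tool_pos'])).round(4)
for u in [(286.5,151.5),(287.5,279.5)]: print(f(u,.08))
for u in [(139,126),(432,124.5),(421,250),(152,250)]: print(f(u,.01))
E
```

```text
[ 0.0691  0.0007 -0.0425]
[0.0691 0.0016 0.0384]
[ 0.139  -0.1089 -0.0506]
[ 0.1393  0.1101 -0.0518]
[0.1392 0.1126 0.0503]
[ 0.1389 -0.1092  0.0501]
```

>>> servo_tool(moves="0.07 0.03 0 -0.0025 0 0 0;0.07 0.035 0 0 0 0 0;0.07 0.025 0 0 0 0 0;0.07 0.01 0 0 0 0 0;0.07 0 0 0 0 0 0")

```text
time_s: 11.35
tool_pos: [0.5138, -0.0231, 0.0483]
eef_rot: [124.3, 89.8, -172.4]
ft_force: [0.6, 0.7, 0.8]
opening: 0.82
```

```bash
python3 - <<'E'
from h import *
plan([.515,-.0232,.048],153.4)
snap('wrist','w11.png')
E
```

```text
pos [ 0.5138 -0.0231  0.0483] jaw now 153.28 q [ 19.3  17.1 -32.3  -0.1 -40.8 -46. ] t 11.35
tool y in world [-0.893  0.45   0.003] z [ 0.45   0.893 -0.002]
shift [ 0.0003 -0.0011  0.0004] turn [-0.002  -0.0019 -0.0028]
```

View pics/w11.png

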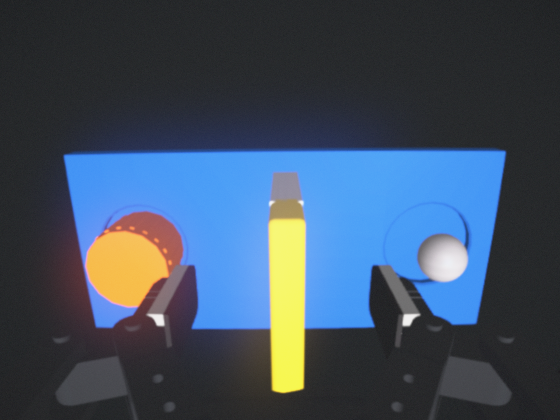

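>>> servo_tool(moves="0.06 0 0.001 0 0 0 0;0.05 0 0 0 0 0 0;0.04 0 0 0 0 0 0;0.03 0 0 0 0 0 0;0.025 0 0 0 0 0 0")

```text
time_s: 11.9
tool_pos: [0.5138, -0.0223, 0.0497]
eef_rot: [48.7, 90.0, 112.0]
ft_force: [-0.1, 0.5, -0.3]
opening: 0.291
```

>>> servo_tool(moves="0.021 0 0 0 0 0 0;0.018 0 0 0 0 0 0;0.016 0 0 0 0 0 0;0.015 0 0 0 0 0 0;0.014 0 0 0 0 0 0")

```text
time_s: 12.4
tool_pos: [0.5136, -0.0224, 0.0493]
eef_rot: [93.8, 89.9, 157.0]
ft_force: [-0.3, 0.7, 0.4]
opening: 0.162
```

```bash
python3 - <<'E'
from h import *
o=get_obs();print(o['opening'],o['ft_force']);plan([.5145,-.0232,.048],153.4)
snap('wrist','w12.png')
E
```

```text
0.16219942571565457 [-0.31173844  0.72077975  0.38449163]
pos [ 0.5136 -0.0224  0.0493] jaw now 153.24 q [ 19.4  16.9 -32.4  -0.1 -40.7 -46.1] t 12.4
tool y in world [-0.893  0.45   0.001] z [ 0.45   0.893 -0.   ]
shift [ 0.0013 -0.0012 -0.0003] turn [-0.0027 -0.0001 -0.0011]
```

View pics/w12.png

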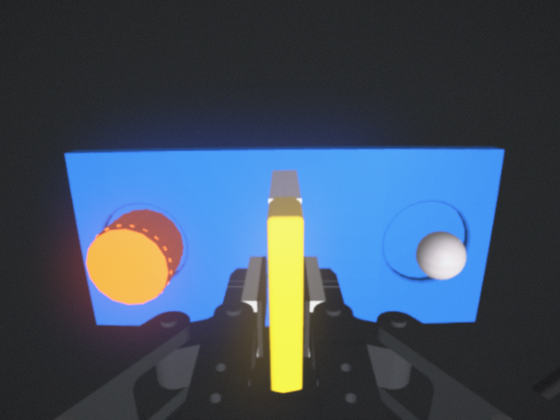

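>>> servo_tool(moves="0.013 0.002 0 0 0 0 0;0.012 0 0 0 0 0 0;0.01 0 0 0 0 0 0;0.006 0 0 0 0 0 0;0 0 0 0 0 0 0")

```text
time_s: 12.95
tool_pos: [0.5134, -0.0224, 0.0471]
eef_rot: [100.6, 89.9, 163.8]
ft_force: [-0.6, 0.5, -2.9]
opening: 0.132
```

>>> servo_tool(moves="0 0 0 0 0 0 0;0 0 0 0 0 0 0;0 0 0 0 0 0 0;0 0 0 0 0 0 0;0 0 0 0 0 0 0")

```text
time_s: 13.45
tool_pos: [0.5136, -0.0224, 0.0473]
eef_rot: [91.5, 89.9, 154.7]
ft_force: [0.4, -0.1, -3.5]
opening: 0.13
```

>>> servo_tool(moves="0 -0.002 0 0 0 0 0;0 -0.004 0 0 0 0 0;0 -0.004 0 0 0 0 0;0 -0.004 0 0 0 0 0;0 -0.004 0 0 0 0 0")

```text
time_s: 13.95
tool_pos: [0.5137, -0.0224, 0.0658]
eef_rot: [68.4, 90.0, 131.6]
ft_force: [-0.5, -0.1, -3.4]
opening: 0.126
```

```bash
python3 - <<'E'
from h import *
o=get_obs();print(o['opening'],o['ft_force'],o['ft_torque']);plan([.484,.318,.15])
snap('wrist','w13.png')
c=snap('scene','s13.png');im=c['pixels'];cv2.imwrite('pics/s13z.png',cv2.resize(im[135:265,215:371],(720,600),interpolation=cv2.INTER_CUBIC))
E
```

```text
0.1259806003699778 [-0.51849899 -0.14444696 -3.37907216] [-0.00657194 -0.01259584 -0.00859206]
pos [ 0.5137 -0.0224  0.0658] jaw now 153.24 q [ 19.4  15.6 -31.4  -0.1 -43.  -46.1] t 13.95
tool y in world [-0.893  0.45   0.001] z [0.45  0.893 0.   ]
shift [-0.0839  0.1798  0.2906] turn [-0.      0.0003 -0.0007]
```

View pics/w13.png

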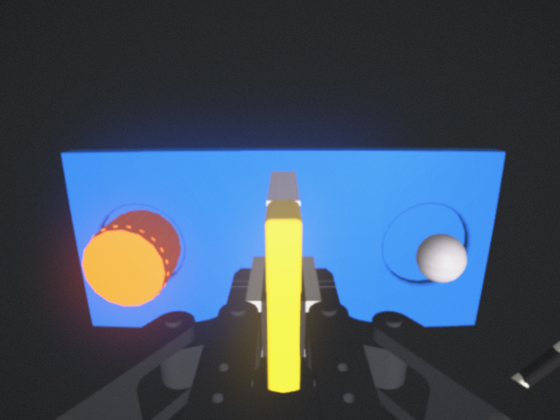

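View pics/s13z.png

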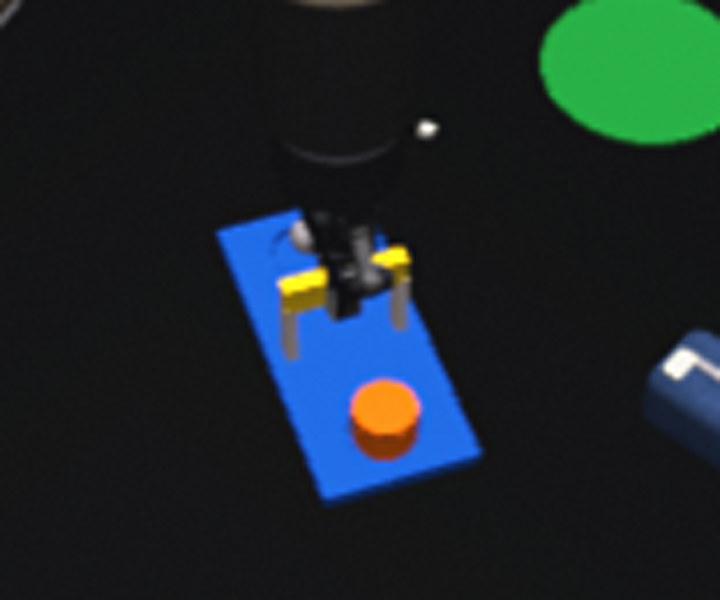

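>>> servo_tool(moves="0 -0.004 0 0 0 0 0;0 -0.007 0 0 0 0 0;0 -0.009 0 0 0 0 0;0 -0.01 0 0 0 0 0;0 -0.01 0 0 0 0 0")

```text
time_s: 14.55
tool_pos: [0.5138, -0.0224, 0.1064]
eef_rot: [60.6, 90.0, 123.8]
ft_force: [0.7, -0.4, -2.9]
opening: 0.132
```

>>> servo_tool(moves="0 -0.01 0 0 0 0 0;0 -0.01 0 0 0 0 0;0 -0.009 0 0 0 0 0;0 -0.007 0 0 0 0 0;0 -0.004 0 0 0 0 0")

```text
time_s: 15.05
tool_pos: [0.5139, -0.0224, 0.1461]
eef_rot: [37.8, 90.0, 101.1]
ft_force: [0.5, 0.1, -4.3]
opening: 0.13
```

>>> servo_tool(moves="0 -0.001 0 0 0 0 0;0 0 0.002 0.003 0 0 0;0 0 0.0037 0.006 0 0 0;0 0 0.0053 0.0086 0 0 0;0 0 0.007 0.0113 0 0 0")

```text
time_s: 15.55
tool_pos: [0.5104, 0.0123, 0.146]
eef_rot: [107.5, 89.9, 170.7]
ft_force: [0.6, -0.1, -4.4]
opening: 0.13
```

```bash
python3 - <<'E'
from h import *
plan([.484,.318,.147],153.24)
E
```

```text
pos [0.5104 0.0123 0.146 ] jaw now 153.22 q [ 23.4   9.5 -26.6  -0.1 -54.  -50.2] t 15.55
tool y in world [-0.893  0.451  0.001] z [ 0.451  0.893 -0.   ]
shift [-0.0009  0.1613  0.2611] turn [-0.0003 -0.0005 -0.0014]
```

>>> servo_tool(moves="0 0 0.0085 0.0137 0 0 0;0 0 0.0095 0.0153 0 0 0;0 0 0.0095 0.0153 0 0 0;0 0 0.0095 0.0153 0 0 0;0 0 0.0095 0.0153 0 0 0")

```text
time_s: 16.05
tool_pos: [0.5025, 0.101, 0.1463]
eef_rot: [90.3, 89.9, 153.6]
ft_force: [0.3, 0.2, -3.6]
opening: 0.133
```

>>> servo_tool(moves="0 0 0.0095 0.0153 0 0 0;0 0 0.0095 0.0153 0 0 0;0 0 0.0095 0.0153 0 0 0;0 0 0.0095 0.0153 0 0 0;0 0 0.0095 0.0153 0 0 0")

```text
time_s: 16.55
tool_pos: [0.4943, 0.1907, 0.1463]
eef_rot: [95.4, 89.9, 158.7]
ft_force: [0.9, -0.7, -3.5]
opening: 0.135
```

>>> servo_tool(moves="0 0 0.0095 0.0153 0 0 0;0 0 0.0095 0.0153 0 0 0;0 0 0.0095 0.0153 0 0 0;0 0 0.0085 0.0137 0 0 0;0 0 0.0085 0.0137 0 0 0")

```text
time_s: 17.05
tool_pos: [0.4871, 0.2763, 0.1464]
eef_rot: [97.6, 89.9, 160.9]
ft_force: [0.1, 0.3, -4.1]
opening: 0.132
```

>>> servo_tool(moves="0 0 0.007 0.0113 0 0 0;0 0 0.006 0.0097 0 0 0;0 0 0.0045 0.0073 0 0 0;0 0 0.003 0.0049 0 0 0;0 0 0.0015 0.0024 0 0 0")

```text
time_s: 17.55
tool_pos: [0.4836, 0.317, 0.1464]
eef_rot: [100.2, 89.9, 163.4]
ft_force: [0.5, -0.2, -4.0]
opening: 0.127
```

>>> servo_tool(moves="0 0 0 0 0 0 0;0 0 0 0 0 0 0;0 0 0 0 0 0 0")

```text
time_s: 17.85
tool_pos: [0.4837, 0.3162, 0.1466]
eef_rot: [93.2, 89.9, 156.4]
ft_force: [-0.5, -1.0, -4.3]
opening: 0.133
```

```bash
python3 - <<'E'
from h import *
o=get_obs();print(o['opening'],o['ft_force'],o['ft_torque'])
plan([.484,.318,.147],153.24)
snap('wrist','w14.png')
snap('top','t14.png')
c=snap('scene','s14.png')
E
```

```text
0.1331934709785519 [-0.54505195 -0.95990581 -4.25502797] [-0.03074451 -0.0270761   0.01695254]
pos [0.4837 0.3162 0.1466] jaw now 153.22 q [ 52.5  15.5 -18.4  -0.1 -56.1 -79.3] t 17.85
tool y in world [-0.893  0.451  0.001] z [ 0.451  0.893 -0.   ]
shift [-0.0004  0.0005  0.0018] turn [-0.0003 -0.0001 -0.001 ]
```

View pics/w14.png

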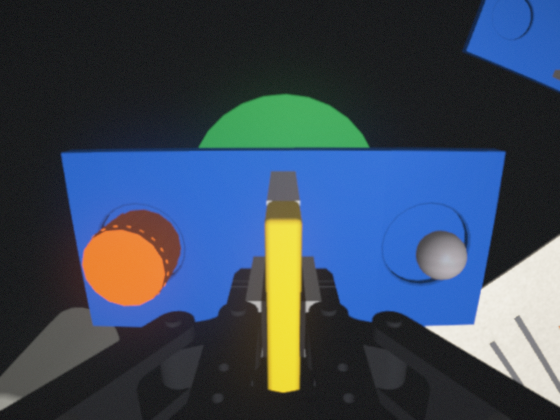

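View pics/s14.png

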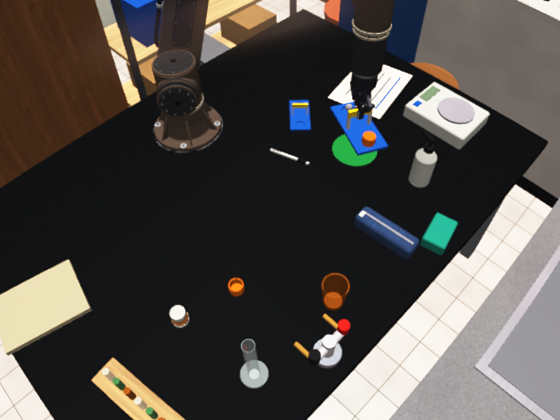

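View pics/t14.png

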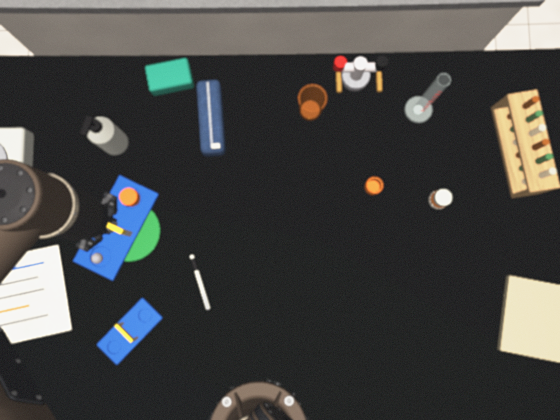

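```bash
python3 - <<'E'
from h import *
o=get_obs();c=camera('wrist');Rt=R.from_euler('xyz',o['eef_rot'],degrees=True).as_matrix()
print((Rt.T@(world(c,(284,94.5),.003,o)-o['tool_pos'])).round(4), np.abs(o['qvel']).max())
import plant;print(plant.close_job())
E
```

```text
[ 0.1436 -0.0006 -0.0723] 0.1243047291982771
the job is handed in; nothing more can be done
None
```

The job is handed in with the arm still holding the tray over the mat. `close_job` gives no verdict, so success rests on my own last checks.

**What I did:**
- I took the closed-top orange cap (top view about (366, 248)) and left the open one (about (374, 185)) where it was.
- I set the cap rim-down in the tray's empty pocket. The wrist pictures showed it centred in the pocket ring after I let go.
- I gripped the yellow handle, lifted the tray and carried it level to the mat, reaching it at about 18 s.

**Last checks before handing in:**
- **Position:** the tool was at (0.484, 0.316), against a mat centre of about (0.484, 0.318). The tray's underside was about 0.10 m above the bench. The mat's edge in the wrist picture agreed to about 3 mm.
- **Level and still:** the tray looked the same in the wrist picture as at lift-off, with no visible tilt. Joint speeds were about 0.1 degrees/s.
- **Grip and load:** the fingers were still stopped on the handle bar. The load reading was about 4 N, which fits the loaded tray.
- **Ball and cap:** the ball was in its pocket and the cap was in the other, rim-down.
- **Other things on the bench:** the other cap and the bystanders showed no visible movement in the top and scene pictures.

**Disagreement:** the wrist and top cameras differed by about 1–2 mm in position, which is within their stated calibration. I placed the cap by comparing it with the pocket in the same wrist picture.

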